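Magnetic pull check on a precision balance

TASK

Check how strongly the ceramic test bar on the balance is drawn by the magnet: while the magnet is still in its holder, press the long tare bar on the front of the balance fully home and let it spring back up. Then lift the handled magnet out of its holder, carry it over the glass draught shield and hold it upright with its face about 10 mm above the test bar, centred over it and lined up lengthwise with it, so that the balance can read the pull. Do not touch the test bar, its pedestal or the glass, leave the other things on the bench where they are, and finish with the magnet still held there, hanging free in the gripper.

Things in the scene. Friction and masses are not known exactly. Their poses are not given: they have to be found in the camera images.
- balance: White precision balance, fixed, 315 long (x) by 205 wide (y), its front (low lip with tare bar, sloping panel with display) facing -x and the weighing pan behind. Origin: on the bench under the centre of its housing. The pan is a 115 mm steel disc centred 50 mm along +x from the origin; its top is 83 mm above the bench; the front lip is 50 mm high.
- tare (a joint): The long grey tare bar on the front lip of the balance, a sprung push key 72 mm long (y) and 20 mm wide (x): 0 = up, 0.005 m = fully home, pushed straight down. The spring takes about 2 N to start and 5 N to press home, and lifts the bar again when released.
- tare_top (a point): Centre of the top face of the tare bar, 131 mm along -x of the balance's origin; 58.5 mm above the bench when up. Axes as the balance's.
- shield: Clear draught shield standing on the balance around the pan, fixed: four glass walls, 180 mm square outside, 3 mm thick, centred on the pan's centre and parallel to the balance, open on top with a thin grey rim 165 mm above the bench. This origin is the same as the balance's.
- pedestal: White plastic spool-shaped pedestal standing loose on the pan near its middle, 52 mm diameter foot, 40 mm high; origin at the centre of its underside. It carries the test bar.
- testbar: Dark ceramic test bar lying loose on the pedestal, 12 (x) by 40 (y) by 8 (z) mm; origin at the centre of its underside, long side along its y.
- bar_top (a point): Centre of the test bar's top face, 131 mm above the bench; axes as the bar's: y along its length, z up.
- holder: White plastic holder block, fixed, 85 (x) by 135 (y) by 30 mm high, to the left or the right of the balance; two recesses 14 mm deep: an oblong one at y = -30 mm with the handled magnet, a round one at y = +38 mm with the short disc magnet. Origin under its centre.
- magnet_grip (a point): Middle of the handle of the handled magnet, 75 mm above its lower face, about 91 mm above the bench at the start. Magnet loose, 0.22 kg, 110 mm tall, upright in the holder's oblong recess: bright block 16 (x) by 40 (y) mm, 30 high; dark yoke plate 18 by 42 up to 38; plain aluminium handle 16 by 30 from 38 to 110. x across the thin side, z up. Recess about 2.5 mm wider a side.
- magnet_face (a point): Centre of the lower (working) face of the same magnet, 75 mm straight below magnet_grip; same axes. The two ends of the face are alike.
- disc_magnet: Short round magnet, 24 mm diameter, 34 high, in the holder's round recess, loose; not used. Origin at its underside.
- weights: Open wooden case of brass weights, about 100 by 150 mm, fixed, lid standing 125 mm high at its +x side; on the other side of the balance from the holder; not used.
- vial: Small amber jar, 36 mm diameter, 75 high, loose; not used. Origin at its underside.
- reagent: Amber bottle, 60 mm diameter, 125 high, loose; not used. Origin at its underside.
- mortar: White ceramic mortar bowl, 84 mm diameter, 45 high, loose; not used. Origin at its underside.
- pestle: White ceramic pestle lying on the bench, 90 mm long along x, loose; not used.
- tweezers: Aluminium tweezers lying on the bench, about 135 mm long along x, loose; not used.
There are look-alikes about, which are no part of the job. Leave any blue or green look-alike of the part that bears magnet_grip alone.

How it is judged (in metres and radians):
On the way:
1. the tare bar is pressed fully home with the magnet still standing in its holder (value of joint tare above 0.0042 m and distance of magnet_grip from where it was at the start of the episode below 0.02 m), for 0.1 s.
At the end, for the whole second after the job is handed in: Magnet held still by the fingers alone, its face 4-16 mm above the test bar, within 6 mm of its centre, upright within 0.12 rad, lengthwise within 0.17 rad; tare bar up; test bar and pedestal within 4 mm of their start (horizontal distance between magnet_face and bar_top below 0.006 m and z of magnet_face in the frame of bar_top between 0.004 and 0.016 m and angle between magnet_face's own z axis and vertical below 0.12 rad and angle between the y axis of magnet_face and the y axis of bar_top, either way round below 0.17 rad and linear speed of magnet below 0.02 m/s and contact force between magnet and the fingers above 1 N and contact force between magnet and testbar below 0.05 N and contact force between magnet and pedestal below 0.05 N and contact force between magnet and balance below 0.05 N and value of joint tare below 0.001 m and distance of each of testbar, pedestal from where it was at the start of the episode below 0.004 m); the arm keeps its last pose, push and grip.
It fails at once if the tare bar is pressed while the magnet is out of its holder (value of joint tare above 0.003 m and distance of magnet_grip from where it was at the start of the episode above 0.04 m).
It fails at once if the test bar or its pedestal is touched by the magnet or the robot (contact force between any of testbar, pedestal and magnet above 0.1 N or contact force between any of testbar, pedestal and the arm above 0.1 N or contact force between any of testbar, pedestal and the fingers above 0.1 N).
It fails at once if the glass draught shield is touched (contact force between shield and anything else above 0.5 N).
It fails at once if another thing on the bench is moved by more than 20 mm (distance of any of disc_magnet, vial, reagent, mortar, pestle, tweezers from where it was at the start of the episode above 0.02 m).
It also fails if it takes over 53 s, if anything falls off the work surface, if the arm or the gripper's body presses on something with over 40 N, if the wrist force passes 120 N, or if a joint passes its speed limit or range.

ROBOT

A 6-joint arm with a two-finger parallel gripper is mounted at the origin on the work surface. World frame = base frame: x ahead of the robot, y to its left, z up, the work surface at z = 0. Lengths are in m, angles in degrees, forces in N, time in s.
With the tool pointing down it reaches from about 0.4 to 0.825 m from the base axis. Payload 7 kg.
Tool frame: the origin (TCP) lies midway between the tips of the shut fingers; the grasp point (between the pads) lies 19 mm behind it; z points along the fingers, y is the line along which they close (so a half turn about z gives the same grasp; the last joint's range is limited). The gripper opens to 88 mm and grips with 3 to 60 N. Pads are 19 mm wide; open, the fingers measure 130 mm over their backs; the gripper's body (78 mm by 193 mm) begins 47 mm behind the grasp point.
Start: joints at [89.788, 20.546, 0.682, 0, -70.136, -16.507], TCP at [0.194, 0.646, 0.227] pointing down, gripper open.
Joint ranges: [-176.03, 176.03], [-82.01, 121.73], [-58.28, 71.71], [-173.87, 95.51], [-174.79, -0.11], [-173.66, 173.66]. Speed limits (degrees/s): [136.94, 136.94, 172.46, 180, 180, 180].

INTERFACE

Orientations are given as [roll, pitch, yaw] about the fixed x, y, z axes, in that order (R = Rz(yaw) Ry(pitch) Rx(roll)).
In Python, from plant import r, eyes, workorder gives the robot as it stands.
- The arm moves only by the tool step_arm, never from a script. Its argument "plan" is a list of rows, each a list of 5 numbers: the shift along the tool's x, y, z each as a share of 25 cm, from -1 to 1, then the turn about the tool's z as a share of 60 degrees, from -1 to 1, then the finger opening in mm, from 0 to 87.6. In form: [[x, y, z, turn, jaw], ...]. A call has 1 to 12 rows; each row is the pose to reach, as a shift and turn from the pose commanded when the call began, along the tool's axes at that moment; what a row does not reach only later rows make up. A row lasts 1/12 s, in which the tool goes at most 41.7 mm and 7.16 degrees, less where a joint would pass 70% of its speed; a pose out of reach is approached as far as the arm can. A call with a number of a shift or a turn outside -1 to 1 is refused whole. A call with a gripper value outside its range is refused whole. The fingers move at their own pace and stop on an object; "newtons" is the grip in N (left out, the last holds). Time passes only in rows, so rows that repeat a pose let the fingers close. It gives the time, the measured TCP pose, the force, the opening and the grip force at its end, in the units of the state.
- r.get_state(): the state, without advancing time (a new reading comes with each control period).
- eyes.capture(name): name is "scene" or "top" or "wrist"; returns the picture (384x512x3 uint8, red, green, blue); there is no depth.
- eyes.camera_model(name): a dict with "fov_y" (degrees; the focal length in pixels is half the picture's height over the tangent of half this angle, whatever the lens; pixels are square), "cx", "cy" (the principal point, pixels), "k1" (the pictures are not rectified: a ray, as slopes to the right and down, at radius r is drawn at 1 + k1 r^2 times it, then the intrinsics apply), "world_to_cam" (4x4, takes a point from world to camera coordinates); the wrist camera has in their place "hand_eye" (4x4, takes a point from camera to tool coordinates, whose origin is the TCP and whose axes are the flange's). Camera axes: x right, y up, looking along -z (the intrinsics and any distortion apply to the point x, -y, -z); pixel columns grow to the right and rows downward; lengths in m; the calibration is good to about 2 mm. A picture is of the moment at which its call begins: read the wrist's pose just before it. camera_model takes no time and is no camera call.
- workorder.close_job(): hands the job in; it is judged then, once.
The state is a dict: "time_s": time; "joints": joint angles; "qd": joint speeds; "joint_torque": joint torques, N m; "tcp_pos": TCP position; "eef_rot": TCP orientation; "contact_force": force on the tool from outside, world axes, zero at the start; "moment": the same for the moment, N m; "gripper_width": finger opening in m; "gripper_force": force on a finger pad.
Only numpy, scipy, OpenCV 4.12 (cv2) and the standard library are available. Lean on these libraries where they do the work, as an engineer would, in place of code of your own. Each camera call takes 0.05 s, during which the arm holds its last target. There are 200 camera calls.

## Working session

There is one attempt and no reset: what is moved stays moved. The work goes in short steps, Python scripts to look and compute and a tool call to move; the robot and the scene stay as the last step left them, time stands still between calls to the robot, and variables do not carry over. Pictures are saved under pics/ and viewed, at most 13 in all, crops included, and the job is handed in when it is done.

Besides the shell and the picture viewer there is one more tool, called after "Call:" as a command line: name --pt "numbers of a row" for each row, then --argument value for the rest. step_arm: Moves the arm, as the interface text tells. Its arguments: {"type":"object","properties":{"plan":{"type":"array"},"newtons":{"type":"number"}},"required":["plan"]}

```bash
mkdir -p pics; ls
cat > h.py <<'E'
import numpy as np, cv2
from plant import r, eyes, workorder
from scipy.spatial.transform import Rotation as R
def snap(n,f=None):
    s=r.get_state(); im=np.asarray(eyes.capture(n))
    if f: cv2.imwrite('pics/'+f,im[:,:,::-1])
    return s,im
def Ttool(s):
    T=np.eye(4); T[:3,:3]=R.from_euler('xyz',s['eef_rot'],degrees=True).as_matrix(); T[:3,3]=s['tcp_pos']; return T
def cam2world(n,s):
    m=eyes.camera_model(n)
    return m, (Ttool(s)@np.array(m['hand_eye']) if n=='wrist' else np.linalg.inv(np.array(m['world_to_cam'])))
def ray(n,s,uv):
    m,T=cam2world(n,s); f=192/np.tan(np.radians(m['fov_y'])/2)
    p=(np.array(uv,float)-[m['cx'],m['cy']])/f; q=p.copy()
    for _ in range(20): q=p/(1+m['k1']*(q@q))
    d=T[:3,:3]@np.array([q[0],-q[1],-1]); return T[:3,3],d/np.linalg.norm(d)
def onz(n,s,uv,z):
    o,d=ray(n,s,uv); return o+d*(z-o[2])/d[2]
def proj(n,s,P):
    m,T=cam2world(n,s); f=192/np.tan(np.radians(m['fov_y'])/2)
    c=np.linalg.inv(T)@np.append(P,1); q=np.array([c[0],-c[1]])/-c[2]
    return q*(1+m['k1']*(q@q))*f+[m['cx'],m['cy']]
E
python3 - <<'E'
from h import *
ims=[]
for n in ('scene','top','wrist'):
    s,im=snap(n,n+'0.png'); ims.append(im)
    m,T=cam2world(n,s); print(n,m['fov_y'],m['cx'],m['cy'],m['k1'],T.round(3).tolist())
print(s)
E
```

```text
pics
scene 42.00674098517311 246.75129305540236 187.4111389088549 -0.2042965172311424 [[-0.511, -0.723, 0.464, 1.145], [0.859, -0.422, 0.289, 0.449], [-0.013, 0.547, 0.837, 1.217], [0.0, 0.0, 0.0, 1.0]]
top 50.44186715263739 249.3534347299419 191.617777086907 0.04869620621963203 [[-0.003, 0.997, -0.077, 0.452], [-1.0, -0.003, 0.007, 0.075], [0.007, 0.077, 0.997, 1.24], [0.0, 0.0, 0.0, 1.0]]
wrist 67.24281120882628 253.41453515284536 191.31430860215823 -0.06286702342079907 [[-0.288, 0.911, 0.295, 0.275], [-0.958, -0.274, -0.087, 0.622], [0.001, -0.308, 0.952, 0.383], [0.0, 0.0, 0.0, 1.0]]
{'time_s': 0.1, 'joints': array([ 8.97892168e+01,  2.05875157e+01,  6.38953663e-01, -1.92691333e-02,
       -7.01354559e+01, -1.65063724e+01]), 'qd': array([ 0.04027526, -0.16470404,  0.10443278,  0.08038193,  0.02410571,
        0.02408336]), 'joint_torque': array([-1.53544024e-03, -5.84165418e+01,  2.93753064e+01,  7.01564535e+00,
        1.01342911e-02, -6.11078940e-05]), 'tcp_pos': array([0.19405842, 0.64604301, 0.22570894]), 'eef_rot': array([ 1.79914297e+02, -6.50511330e-03, -1.67237116e+01]), 'contact_force': array([-0.6887669 ,  0.27430359, -0.23048754]), 'moment': array([0.00545643, 0.02981388, 0.01590498]), 'gripper_force': 0.0, 'gripper_width': 0.0874646930314426}
```

View pics/top0.png

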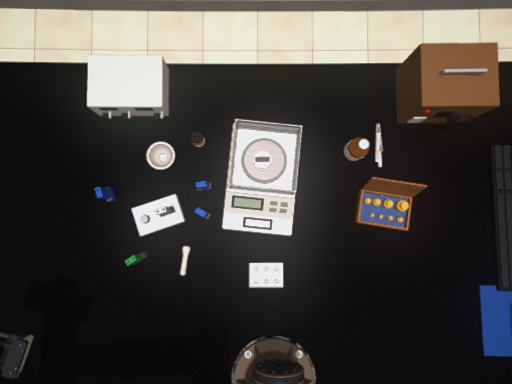

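View pics/scene0.png

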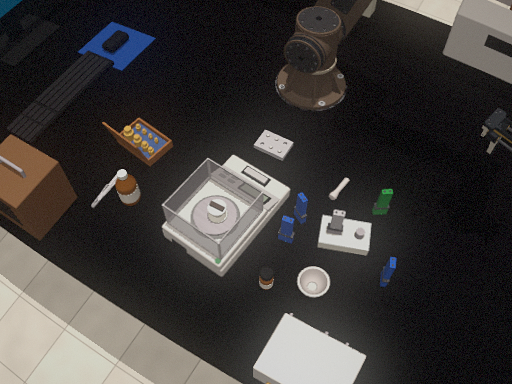

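The top view shows the balance at about (262,180), with its pan near (264,160) and its tare bar near (257,223). The holder is at (158,215). Candidates for the handled magnet:
- the plain one in the holder, (165,210)
- blue look-alikes at (203,185), (202,212) and (105,193)
- a green look-alike at (135,258)
- the disc magnet at (145,219)

By the description I choose the plain aluminium one in the holder, and I'll check it in a close crop.

Run:
```python
import cv2
im=cv2.imread('pics/top0.png'); sc=cv2.imread('pics/scene0.png')
a=cv2.resize(im[110:245,125:310],None,fx=4,fy=4,interpolation=cv2.INTER_CUBIC)
cv2.imwrite('pics/c1.png',a)
```

```text
(no output)
```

View pics/c1.png

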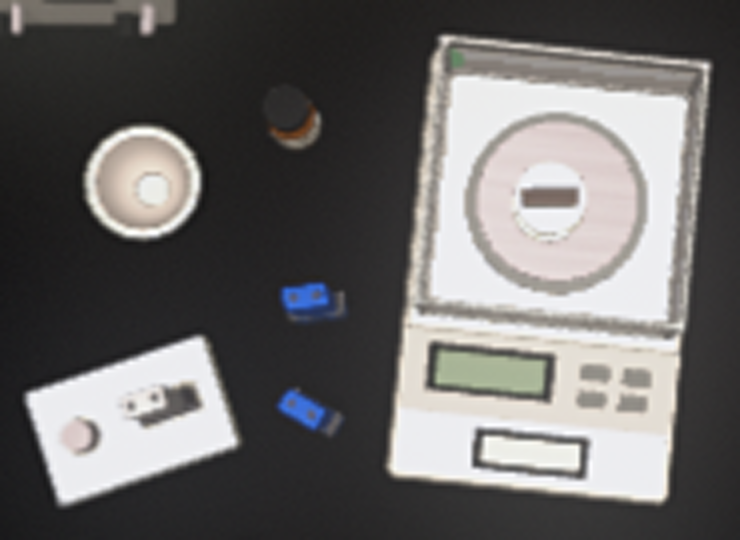

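Run:
```python
from h import *
s=r.get_state()
c=lambda u,v:(u/4+125,v/4+110)
def P(u,v,z): return onz('top',s,c(u,v),z)
tl=[P(*p,.0585) for p in((475,430),(587,440),(585,477),(473,466))]
t=np.mean(tl,0); d=tl[0]-tl[1]+tl[3]-tl[2]; print('tare',t.round(4),'yaw',np.degrees(np.arctan2(-d[0],d[1])))
e=P(388,475,.05)-P(667,502,.05); print('lip yaw',np.degrees(np.arctan2(-e[0],e[1])),np.linalg.norm(e))
pan=P(557,203,.083); print('pan',pan.round(4), 'dist tare',np.linalg.norm((pan-t)[:2]))
v=(pan-t);print('axis yaw',np.degrees(np.arctan2(v[1],v[0])))
print('bar',P(550,197,.131).round(4)); b=P(522,198,.131)-P(578,196,.131); print(np.degrees(np.arctan2(-b[0],b[1])))
hc=[P(*p,.03) for p in((25,396),(204,338),(240,445),(62,505))]
h=np.mean(hc,0); d=hc[0]-hc[1]+hc[3]-hc[2]; y=np.degrees(np.arctan2(-d[0],d[1])); print('holder',h.round(4),y)
print('mag pred',h+R.from_euler('z',y,degrees=True).apply([0,-.03,0])); print('handle top',P(143,401,.126).round(4))
print('blues',P(306,298,.11),P(300,408,.11))
```

```text
tare [0.4511 0.0435 0.0585] yaw -5.5093382924451335
lip yaw -5.677114149785902 0.20347389078547826
pan [0.6297 0.0239 0.083 ] dist tare 0.17961091675927338
axis yaw -6.236737552948046
bar [0.6265 0.0309 0.131 ]
1.9311003052571623
holder [0.4762 0.3356 0.03  ] 18.233265639587742
mag pred [0.48553866 0.30711694 0.03      ]
handle top [0.4876 0.3085 0.126 ]
blues [0.55926291 0.20006469 0.11      ] [0.48289645 0.20374243 0.11      ]
```

The crop confirms the plain aluminium magnet in the holder; the blue ones stand free on the bench. Moving towards the tare bar first, with the fingers shut.

Call:
step_arm --pt "0.84 1 0 0 0" --pt "0.84 1 0 0 0" --pt "0.84 1 0 0 0" --pt "0.84 1 0 0 0" --pt "0.84 1 0 0 0" --pt "0.84 1 0 0 0" --pt "0.84 1 0 0 0" --pt "0.84 1 0 0 0" --pt "0.84 1 0 0 0" --pt "0.84 1 0 0 0" --newtons 20

```text
time_s: 0.98
tcp_pos: [0.3239, 0.345, 0.227]
eef_rot: [-179.9, 0.0, -16.9]
contact_force: [0.5, 0.5, -0.1]
gripper_width: 0.0264
gripper_force: 0.0
```

Call:
step_arm --pt "0.84 1 0 -0.187 0" --pt "0.84 1 0 -0.187 0" --pt "0.84 1 0 -0.187 0" --pt "0.84 1 0 -0.187 0" --pt "0.84 1 0 -0.187 0" --pt "0.84 1 0 -0.187 0" --pt "0.84 1 0 -0.187 0" --pt "0.84 1 0 -0.187 0" --pt "0.84 1 0 -0.187 0" --pt "0.84 1 0 -0.187 0" --pt "0.84 1 0 -0.187 0"

```text
time_s: 1.9
tcp_pos: [0.4528, 0.0471, 0.2263]
eef_rot: [180.0, 0.0, -5.5]
contact_force: [-0.2, 0.7, 0.3]
gripper_width: 0.0002
gripper_force: 0.0
```

Run:
```python
from h import *
s,im=snap('wrist','w1.png'); print(s['tcp_pos'],s['joints'].round(1)); print(proj('wrist',s,[.4511,.0435,.0585]), proj('wrist',s,[.6265,.0309,.131]))
```

```text
[0.45281807 0.04711617 0.22626609] [ 30.8  -0.7 -25.7  -0.  -65.   53.6]
[256.72082576 175.31614937] [252.70611994 -22.72598999]
```

View pics/w1.png

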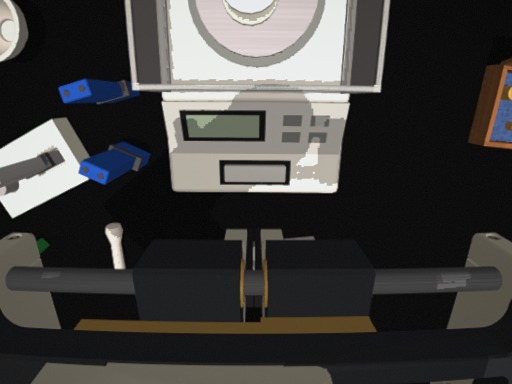

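The wrist view puts the tare bar at (255,173), against a predicted (257,175), so the estimate is good. Descending to just above it.

Call:
step_arm --pt "-0.005 0.015 0.16 0 0" --pt "-0.005 0.015 0.32 0 0" --pt "-0.005 0.015 0.45 0 0" --pt "-0.005 0.015 0.55 0 0" --pt "-0.005 0.015 0.6 0 0" --pt "-0.005 0.015 0.63 0 0" --pt "-0.005 0.015 0.65 0 0" --pt "-0.005 0.015 0.65 0 0" --pt "-0.005 0.015 0.65 0 0"

```text
time_s: 2.7
tcp_pos: [0.4515, 0.044, 0.0647]
eef_rot: [-180.0, -0.1, -5.4]
contact_force: [0.1, -0.7, 0.2]
gripper_width: 0.0006
gripper_force: 0.0
```

Call:
step_arm --pt "0 0 0.016 0 0" --pt "0 0 0.026 0 0" --pt "0 0 0.034 0 0" --pt "0 0 0.038 0 0" --pt "0 0 0.042 0 0" --pt "0 0 0.044 0 0" --pt "0 0 0.044 0 0" --pt "0 0 0.044 0 0"

```text
time_s: 3.37
tcp_pos: [0.4517, 0.0436, 0.0537]
eef_rot: [-179.9, -0.1, -5.5]
contact_force: [-2.7, 3.7, 8.4]
gripper_width: 0.0002
gripper_force: 4.1
```

Call:
step_arm --pt "0 0 0.004 0 0" --pt "0 0 0.006 0 0" --pt "0 0 0.006 0 0" --pt "0 0 0.006 0 0"

```text
time_s: 3.7
tcp_pos: [0.4518, 0.0436, 0.0534]
eef_rot: [-180.0, -0.1, -5.5]
contact_force: [-8.5, 3.6, 25.8]
gripper_width: 0.0004
gripper_force: 12.9
```

Bottomed out at 26 N. Rising.

Call:
step_arm --pt "0 0 -0.03 0 0" --pt "0 0 -0.1 0 0" --pt "0 0 -0.26 0 0" --pt "0 0 -0.42 0 0" --pt "0 0 -0.58 0 0" --pt "0 0 -0.7 0 0" --pt "0 0 -0.7 0 80" --pt "0 0 -0.7 0 80"

```text
time_s: 4.37
tcp_pos: [0.4515, 0.0432, 0.2282]
eef_rot: [-179.9, -0.2, -5.5]
contact_force: [-0.2, -0.2, -1.1]
gripper_width: 0.0088
gripper_force: 0.0
```

Call:
step_arm --pt "0.04 -1 0 1 80" --pt "0.04 -1 0 1 80" --pt "0.04 -1 0 1 80" --pt "0.04 -1 0 1 80" --pt "0.04 -1 0 1 80" --pt "0.04 -1 0 1 80" --pt "0.04 -1 0 1 80" --pt "0.04 -1 0 1 80" --pt "0.04 -1 0 1 80" --pt "0.04 -1 0 1 80"

```text
time_s: 5.2
tcp_pos: [0.4841, 0.2906, 0.2243]
eef_rot: [179.8, -0.1, -65.7]
contact_force: [-0.2, 0.7, 0.1]
gripper_width: 0.075
gripper_force: 0.0
```

Run:
```python
from h import *
s,im=snap('wrist','w2.png'); print(s['tcp_pos'],s['eef_rot'],s['joints'].round(1),s['gripper_width']); print(proj('wrist',s,[.4866,.308,.126]))
```

```text
[0.4840702  0.29058801 0.22432662] [ 1.79778033e+02 -8.44750030e-02 -6.56657810e+01] [ 50.8  10.4 -13.5  -0.  -66.3 -26.5] 0.07504808375431057
[243.39071104 207.70505357]
```

View pics/w2.png

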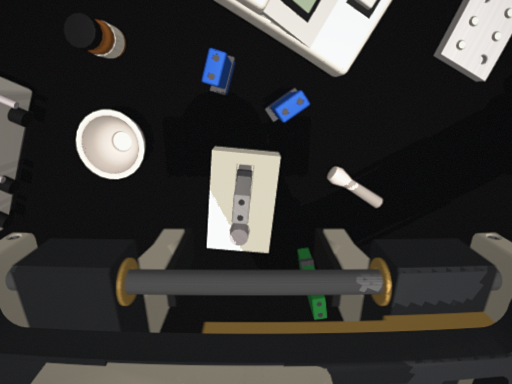

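Run:
```python
import cv2
im=cv2.imread('pics/w2.png')[140:260,195:295]
cv2.imwrite('pics/c2.png',cv2.resize(im,None,fx=5,fy=5,interpolation=cv2.INTER_CUBIC))
```

```text
(no output)
```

View pics/c2.png

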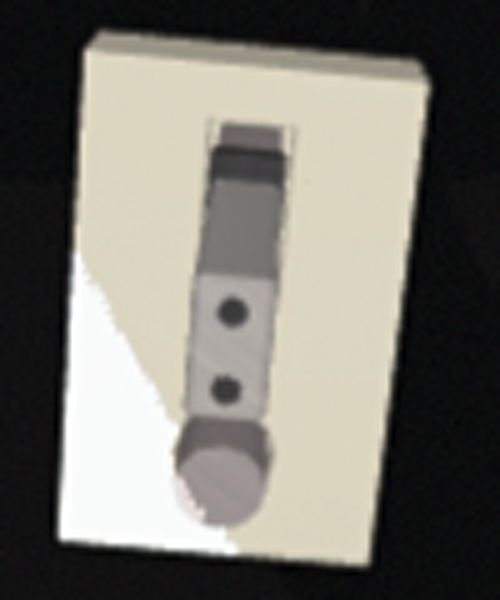

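Run:
```python
from h import *
s=r.get_state(); s['tcp_pos']=np.array([0.4840702,0.29058801,0.22432662]); s['eef_rot']=np.array([179.778,-.0845,-65.666])
c=lambda u,v:(u/5+195,v/5+140)
q=[onz('wrist',s,c(*p),.126) for p in((198,272),(278,278),(266,416),(186,413))]
t=np.mean(q,0);d=q[3]-q[0]+q[2]-q[1]; yaw=np.degrees(np.arctan2(-d[0],d[1]))
print(t.round(4),yaw,np.linalg.norm(d)/2,np.linalg.norm(q[0]-q[1]))
w=[onz('wrist',s,c(*p),.03) for p in((85,50),(430,85),(370,565),(58,540))]
h=np.mean(w,0);d=w[3]-w[0]+w[2]-w[1]; y=np.degrees(np.arctan2(-d[0],d[1]));print('hold',h.round(4),y,h+R.from_euler('z',y,degrees=True).apply([0,-.03,0]))
s=r.get_state(); T=Ttool(s); print((T[:3,:3].T@(np.r_[t[:2],.072]-T[:3,3])/.25).round(3))
```

```text
[0.4877 0.3102 0.126 ] 19.010623030462703 0.028521904689760624 0.01497820882506575
hold [0.4776 0.3401 0.03  ] 18.820859569445954 [0.48727965 0.31168387 0.03      ]
[-0.067 -0.047  0.611]
```

The crop shows the two-hole handle top at about (241,209) in the full picture. That gives the magnet at (0.4876, 0.3108) with yaw 18.8°. Descending onto it.

Call:
step_arm --pt "-0.069 -0.047 0 0.092 80" --pt "-0.069 -0.047 0.1 0.092 80" --pt "-0.069 -0.047 0.25 0.092 80" --pt "-0.069 -0.047 0.4 0.092 80" --pt "-0.069 -0.047 0.52 0.092 80" --pt "-0.069 -0.047 0.58 0.092 80" --pt "-0.069 -0.047 0.61 0.092 80" --pt "-0.069 -0.047 0.61 0.092 80" --pt "-0.069 -0.047 0.61 0.092 80"

```text
time_s: 6.0
tcp_pos: [0.4888, 0.3116, 0.0744]
eef_rot: [-180.0, -0.0, -71.0]
contact_force: [-0.0, 0.7, 0.6]
gripper_width: 0.0802
gripper_force: 0.0
```

Call:
step_arm --pt "0 0 0 0 30" --pt "0 0 0 0 30" --pt "0 0 0 0 30" --pt "0 0 0 0 30" --pt "0 0 0 0 22" --pt "0 0 0 0 10" --pt "0 0 0 0 5" --pt "0 0 0 0 5" --pt "0 0 0 0 5" --pt "0 0 0 0 5" --newtons 35

```text
time_s: 6.83
tcp_pos: [0.4884, 0.3116, 0.074]
eef_rot: [180.0, -0.0, -71.0]
contact_force: [-0.2, 0.2, -0.3]
gripper_width: 0.0189
gripper_force: 0.0
```

Call:
step_arm --pt "0 0 0 0 5" --pt "0 0 0 0 5" --pt "0 0 0 0 5" --pt "0 0 0 0 5"

```text
time_s: 7.17
tcp_pos: [0.4884, 0.3115, 0.074]
eef_rot: [180.0, -0.0, -71.0]
contact_force: [0.1, 0.4, -0.3]
gripper_width: 0.0161
gripper_force: 35.0
```

Gripped, 16.1 mm at 35 N. Lifting straight up.

Call:
step_arm --pt "0 0 -0.02 0 5" --pt "0 0 -0.06 0 5" --pt "0 0 -0.12 0 5" --pt "0 0 -0.2 0 5" --pt "0 0 -0.3 0 5" --pt "0 0 -0.42 0 5" --pt "0 0 -0.54 0 5" --pt "0 0 -0.66 0 5" --pt "0 0 -0.76 0 5" --pt "0 0 -0.82 0 5" --pt "0 0 -0.82 0 5" --pt "0 0 -0.82 0 5"

```text
time_s: 8.17
tcp_pos: [0.4883, 0.3117, 0.2801]
eef_rot: [-179.9, 0.1, -71.0]
contact_force: [0.4, 0.0, -4.2]
gripper_width: 0.0159
gripper_force: 35.0
```

Run:
```python
from h import *
s,im=snap('wrist','w3.png'); s2,_=snap('scene','s3.png'); s3,_=snap('top','t3.png')
print(s['tcp_pos'],s['eef_rot'],s['gripper_force'],s['joints'].round(1))
T=Ttool(s); print((T[:3,:3].T@(np.array([.6265,.0309,.28])-T[:3,3])/.25).round(3))
a=cv2.imread('pics/s3.png')[120:290,150:400]; a=cv2.resize(a,(800,544),interpolation=cv2.INTER_CUBIC); cv2.imwrite('pics/c3.png',a)
```

```text
[0.48832346 0.31170695 0.28011197] [-1.79913964e+02  8.39182445e-02 -7.10256487e+01] 34.98053312301636 [ 51.9   9.8  -7.   -0.  -73.2 -32.9]
[ 1.242e+00 -1.570e-01 -1.000e-03]
```

View pics/w3.png

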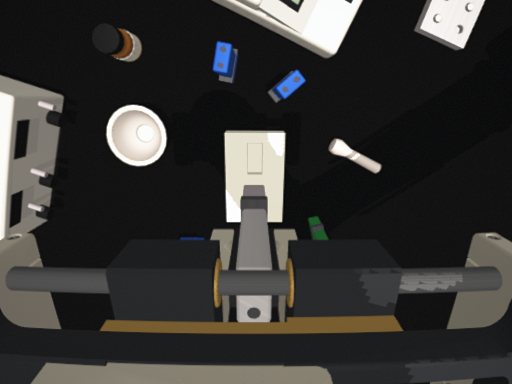

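The magnet hangs upright in the gripper and its recess is empty at (254,157). Moving part of the way, with the turn, to look at the test bar from close by.

Call:
step_arm --pt "0.1 -0.02 0 0.05 5" --pt "0.22 -0.05 0 0.1 5" --pt "0.34 -0.07 0 0.16 5" --pt "0.46 -0.09 0 0.22 5" --pt "0.58 -0.1 0 0.28 5" --pt "0.68 -0.1 0 0.28 5" --pt "0.75 -0.1 0 0.28 5" --pt "0.75 -0.1 0 0.28 5" --pt "0.75 -0.1 0 0.28 5" --pt "0.75 -0.1 0 0.28 5"

```text
time_s: 9.15
tcp_pos: [0.5727, 0.1425, 0.2781]
eef_rot: [179.9, -0.0, -87.8]
contact_force: [0.2, -0.1, -2.3]
gripper_width: 0.0158
gripper_force: 35.0
```

Run:
```python
from h import *
s,im=snap('wrist','w4.png'); print(s['tcp_pos'],s['eef_rot'],s['joints'].round(1))
p=proj('wrist',s,[.6265,.0309,.131]);print(p)
u,v=p.round().astype(int)
np.save('w4.npy',np.r_[s['tcp_pos'],s['eef_rot']])
x0=max(u-50,0);y0=max(v-40,0);print(x0,y0)
cv2.imwrite('pics/c4.png',cv2.resize(im[y0:y0+80,x0:x0+100,::-1],None,fx=6,fy=6,interpolation=cv2.INTER_CUBIC))
```

```text
[0.57271369 0.14250488 0.27806198] [ 1.79910612e+02 -3.18154981e-02 -8.78394214e+01] [ 32.9  11.   -5.7  -0.  -73.4 -30.8]
[203.28408543  67.53581857]
153 28
```

View pics/c4.png

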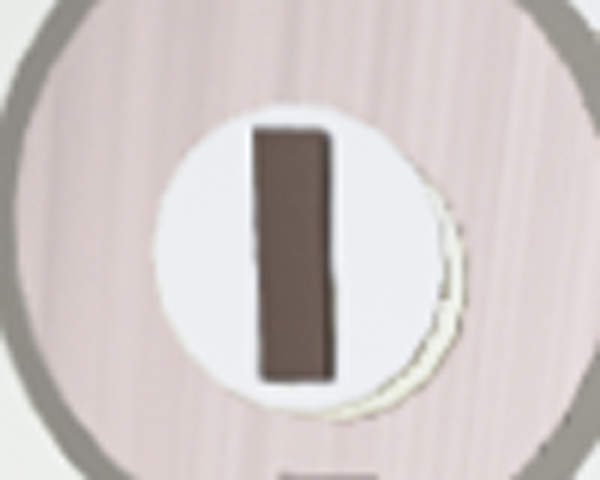

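Run:
```python
from h import *
a=np.load('w4.npy'); s=dict(tcp_pos=a[:3],eef_rot=a[3:])
c=lambda u,v:(u/6+153,v/6+28)
q=[onz('wrist',s,c(*p),.131) for p in((254,130),(324,130),(328,380),(261,381))]
t=np.mean(q,0);d=q[3]-q[0]+q[2]-q[1]; print(t.round(4),np.degrees(np.arctan2(-d[0],d[1])),np.linalg.norm(d)/2,np.linalg.norm(q[0]-q[1]))
s=r.get_state();T=Ttool(s); print(s['tcp_pos'],(T[:3,:3].T@(np.r_[t[:2],.278]-T[:3,3])/.25).round(3))
a=cv2.imread('pics/w4.png')[95:245,200:300]; cv2.imwrite('pics/c5.png',cv2.resize(a,None,fx=4,fy=4,interpolation=cv2.INTER_CUBIC))
for z in (0,.016,.03): print(z,[proj('wrist',dict(tcp_pos=T[:3,3],eef_rot=s['eef_rot']),T[:3,3]+T[:3,:3]@np.array([sx,sy,.058-z])).round(1) for sx,sy in((.02,-.008),(.02,.008))])
```

```text
[0.6282 0.034  0.131 ] 0.9146307869018647 0.039027344158697234 0.011366559678480959
[0.57269909 0.14290903 0.2783077 ] [ 0.444 -0.205  0.001]
0 [array([243.6, 184.3]), array([264.2, 184.3])]
0.016 [array([242.9, 190.6]), array([264.9, 190.6])]
0.03 [array([242.1, 196.9]), array([265.7, 196.9])]
```

View pics/c5.png

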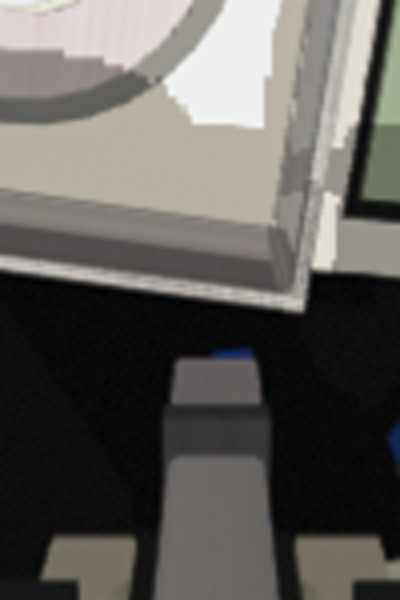

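The crop shows the magnet's lower front edge at (243–265, 184) exactly where predicted, so it is upright and centred. The test bar is at (0.628, 0.034) with yaw about 1.5°. Moving over it, still high.

Call:
step_arm --pt "0.08 -0.04 0 0.01 5" --pt "0.18 -0.08 0 0.01 5" --pt "0.28 -0.13 0 0.01 5" --pt "0.36 -0.17 0 0.01 5" --pt "0.42 -0.2 0 0.01 5" --pt "0.446 -0.204 0 0.01 5" --pt "0.446 -0.204 0 0.01 5" --pt "0.446 -0.204 0 0.01 5" --pt "0.446 -0.204 0 0.01 5" --pt "0.446 -0.204 0 0.01 5"

```text
time_s: 10.03
tcp_pos: [0.628, 0.0341, 0.2792]
eef_rot: [-180.0, 0.0, -88.3]
contact_force: [0.6, 0.2, -2.7]
gripper_width: 0.0159
gripper_force: 35.0
```

Run:
```python
from h import *
s,im=snap('wrist','w5.png'); print(s['tcp_pos'],s['eef_rot'])
np.save('w5.npy',np.r_[s['tcp_pos'],s['eef_rot']])
print(proj('wrist',s,[.628,.034,.131]))
cv2.imwrite('pics/c6.png',cv2.resize(im[110:240,190:320,::-1],None,fx=4.5,fy=4.5,interpolation=cv2.INTER_CUBIC))
```

```text
[0.62796304 0.0340796  0.27923509] [-1.79986635e+02  1.20568468e-02 -8.83450298e+01]
[253.77286269 178.20446039]
```

View pics/c6.png

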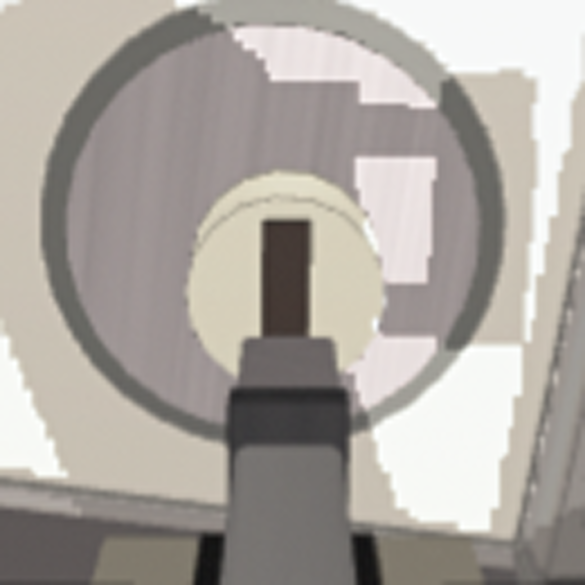

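Run:
```python
from h import *
a=np.load('w5.npy'); s=dict(tcp_pos=a[:3],eef_rot=a[3:]); T=Ttool(s)
for z in(.123,.131): print(z,onz('wrist',s,(253.7,158.7),z).round(4), proj('wrist',s,[.628,.014,z]))
print('mag edge', proj('wrist',s,T[:3,3]+T[:3,:3]@np.array([.02,0,.058])), (288/4.5+190,338/4.5+110))
```

```text
0.123 [0.6287 0.0139 0.123 ] [254.30396158 158.76970329]
0.131 [0.6287 0.0123 0.131 ] [254.32109557 160.26417492]
mag edge [253.87844543 184.27582923] (254.0, 185.11111111111111)
```

Aligned within 1 mm. Descending slowly to about 10 mm above the bar.

Call:
step_arm --pt "0 0 0.05 0 5" --pt "0 0 0.1 0 5" --pt "0 0 0.15 0 5" --pt "0 0 0.2 0 5" --pt "0 0 0.24 0 5" --pt "0 0 0.27 0 5" --pt "0 0 0.29 0 5" --pt "0 0 0.3 0 5" --pt "0 0 0.31 0 5" --pt "0 0 0.315 0 5" --pt "0 0 0.315 0 5" --pt "0 0 0.315 0 5"

```text
time_s: 11.08
tcp_pos: [0.6285, 0.033, 0.2007]
eef_rot: [-180.0, 0.0, -88.4]
contact_force: [1.1, 0.2, -2.5]
gripper_width: 0.0158
gripper_force: 35.0
```

Run:
```python
from h import *
s,im=snap('wrist','w6.png'); print(s['tcp_pos'],s['eef_rot'],s['gripper_force'],s['contact_force'])
T=Ttool(s)
print('mag edge', proj('wrist',s,T[:3,3]+T[:3,:3]@np.array([.02,0,.058])),'bar end',proj('wrist',s,[.6285,.0135,.131]),proj('wrist',s,[.6285,.0135,.123]))
cv2.imwrite('pics/c7.png',cv2.resize(im[130:240,190:320,::-1],None,fx=5,fy=5,interpolation=cv2.INTER_CUBIC))
```

```text
[0.62845599 0.0329644  0.20071462] [-1.79968392e+02  6.15967219e-03 -8.84202589e+01] 34.98065114021301 [ 1.05615393  0.22280439 -2.52055758]
mag edge [253.87790215 184.27509429] bar end [254.51179588 180.81356858] [254.48650707 178.21547711]
```

View pics/c7.png

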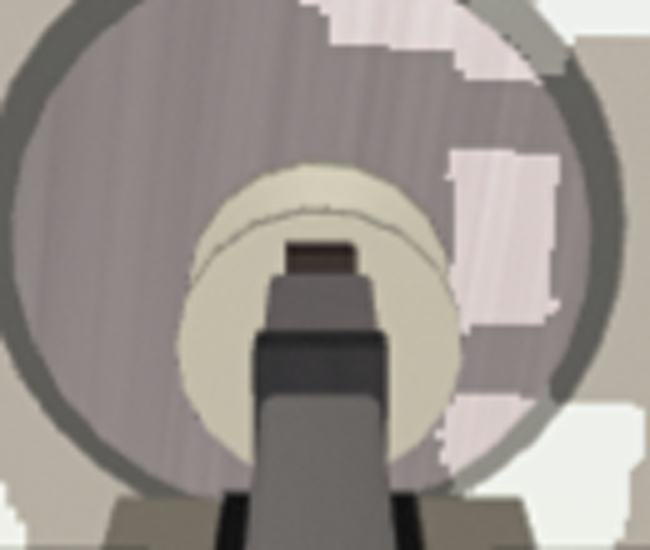

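The crop shows the bar end at (254,178) and the magnet's edge at (254,185). It is centred, with a gap of about 12 mm. Lowering 1.5 mm, then settling.

Call:
step_arm --pt "0 0 0.003 0 5" --pt "0 0 0.006 0 5" --pt "0 0 0.006 0 5" --pt "0 0 0.006 0 5" --pt "0 0 0.006 0 5" --pt "0 0 0.006 0 5" --pt "0 0 0.006 0 5" --pt "0 0 0.006 0 5"

```text
time_s: 11.8
tcp_pos: [0.6283, 0.033, 0.1988]
eef_rot: [180.0, 0.0, -88.4]
contact_force: [-0.4, 0.3, -2.0]
gripper_width: 0.0158
gripper_force: 35.0
```

Run:
```python
from h import *
s=r.get_state(); print(s['tcp_pos'],s['qd'].round(2),s['gripper_force'])
assert abs(s['tcp_pos'][2]-.199)<.003
print(workorder.close_job())
```

```text
[0.62828313 0.03295937 0.19881288] [ 0.01  0.08 -0.05 -0.06 -0.01  0.08] 34.98070299625397
the job is handed in; nothing more can be done
None
```

The job is handed in at about 12 s: I pressed the tare bar home (26 N at the stop) and let go, and the magnet is now held still, upright and centred about 10 mm above the test bar by my estimate; the hand-in returned no verdict.

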